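# Unscrew the braced canister's cap and hold it over the mouth

## Robot

A 6-joint arm with a two-finger parallel gripper is mounted at the origin on a cart in front of the work surface, level with it; the furniture and walls round the work are solid. World frame = base frame: x ahead of the robot, y to its left, z up, the work surface at z = 0. Lengths are in m, angles in rad, forces in N, time in s.
With the tool pointing down it reaches from about 0.35 to 1 m from the base axis. Payload 7.1 kg.
Tool frame: the origin (TCP) lies between the finger pads; the fingertips stand 22 mm ahead of it and the grasp point (between the pads) lies 3 mm ahead of it; z points along the fingers, y is the line along which they close (so a half turn about z gives the same grasp; the last joint's range is limited). The gripper opens to 85 mm and grips with 20 to 120 N. Pads are 22 mm wide; open, the fingers measure 114 mm over their backs; the gripper's body (76 mm by 85 mm) begins 54 mm behind the grasp point. The pads swing forward as they close: fully open they stand 13 mm farther back than shut.
Start: joints at [1.254, 0.423, 1.63, -0, 1.089, -0.019], TCP at [0.183, 0.597, 0.253] pointing down, gripper open.
Joint ranges: [-3, 3], [-0.9, 2.11], [0.09, 2.58], [-1.31, 4.45], [0.11, 2.69], [-2.54, 2.54]. Speed limits (rad/s): [2.39, 2.39, 3.01, 3.14, 3.14, 3.14].

## Interface

Orientations are given as a rotation vector (axis times angle).
In Python, from rig import manip gives the robot as it stands. The module is installed in compiled form; this text tells all that it offers. Calls block until the motion is done:
- manip.move_to(position, orientation): joint-space move of the TCP to a pose.
- manip.servo_line(position, orientation=None, rate=0.15): straight line of the TCP; orientation=None keeps the orientation; rate is the mean speed in m/s.
- manip.set_joints(angles): joint-space move.
- manip.command_gripper(opening, f_grip=None): finger opening in m; f_grip is the grip in N (None keeps the last); returns when the fingers have stopped.
- manip.hold(seconds).
- manip.solve_ik(position, orientation): joint angles nearest the present ones, or None.
- manip.camera(name): name is "side" or "top" or "wrist"; returns a dict with "image" (384x512x3 uint8, red, green, blue), "fx", "fy", "cx", "cy" (pixels), "cam_to_world" (4x4, takes a point from camera to world coordinates); the wrist camera has in their place "mount" (4x4, takes a point from camera to tool coordinates, whose origin is the TCP and whose axes are the flange's). Camera axes: x right, y down, z forward; pixel columns grow to the right and rows downward; lengths in m; the calibration is good to about 2 mm. A picture is of the moment at which its call begins: read the wrist's pose just before it. There is no depth.
A pose or a line that the arm cannot do raises manip.IKError and nothing moves.
- manip.sign_off(): hands the job in; it is judged then, once.
Readings, each from a call of its own:
- manip.get_time(): time.
- manip.get_joint_positions(): joint angles.
- manip.get_joint_vel(): joint speeds.
- manip.get_tau(): joint torques, N m.
- manip.get_position(): TCP position.
- manip.get_ee_rot(): TCP orientation.
- manip.get_contact_force(): force on the tool from outside, world axes, zero at the start.
- manip.get_torque(): the same for the moment, N m.
- manip.get_width(): finger opening in m.
- manip.get_grip_force(): force on a finger pad.
Only numpy, scipy, OpenCV 4.12 (cv2) and the standard library are available. Lean on these libraries where they do the work, as an engineer would, in place of code of your own. Each camera call takes 0.05 s, during which the arm holds its last target. There are 200 camera calls.

## Task

Two square metal canisters stand on the bench, one tall and one short, and one of them sits in the wooden bracing frame that keeps it from turning. Unscrew the cap of whichever canister is in the frame (anticlockwise, until its thread lets go), leaving that canister standing in the frame, then lift the cap straight up and finish while holding it in the gripper, still and level, over the mouth with a gap of one to three centimetres between rim and cap. Leave the other canister closed and where it is, and do not disturb the things lying around.

Things in the scene. Friction and masses are not known exactly. Their poses are not given: they have to be found in the camera images.
- frame: bracing frame: four wooden battens 24 mm wide and 30 mm high, screwed to the bench round a bottomless square pocket 79 x 79 mm inside, 127 mm outside. Fixed. Origin: centre of the pocket at bench level; x and y along its sides. One canister stands in it, on the bench, with 1.5 mm play all round.
- tall: tall square canister, bare aluminium, body 76 x 76 mm and 115 mm high, loose, 0.55 kg; a round neck 43 mm across and 24 mm high stands on top. Origin: centre of its underside; z up, x and y square to its sides (as it stands, its sides are parallel to the frame's, whether it is in the frame or beside it).
- tall_cap: round black screw cap of the tall canister, 62 mm across, 28 mm high, knurled, 50 g. Origin: centre of its LOWER edge; its top is 28 mm above. Screwed on, its top is 147 mm above the bench and its x axis is parallel to the canister's. Tight: up to 1 N m. Unscrews anticlockwise from above; it rises 2 mm and is free from 55 to 95 degrees, where it lifts straight off.
- tall_mouth (a point): centre of the rim of the tall canister's neck, 24 mm above its shoulder, z up. With the cap on, the cap's lower edge is 20 mm below this point. The thread: three lugs in the cap under three short ramps on the neck; a springy seal on the rim pushes the cap up with about 10 N. A stop is met at about 100 degrees. Pulling before the lugs are free lifts the whole canister.
- short: short square canister, bare aluminium, body 76 x 76 mm and 75 mm high, loose, 0.55 kg; a round neck 43 mm across and 24 mm high stands on top. Origin: centre of its underside; z up, x and y square to its sides (as it stands, its sides are parallel to the frame's, whether it is in the frame or beside it).
- short_cap: round black screw cap of the short canister, 62 mm across, 28 mm high, knurled, 50 g. Origin: centre of its LOWER edge; its top is 28 mm above. Screwed on, its top is 107 mm above the bench and its x axis is parallel to the canister's. Tight: up to 1 N m. Unscrews anticlockwise from above; it rises 2 mm and is free from 55 to 95 degrees, where it lifts straight off.
- short_mouth (a point): centre of the rim of the short canister's neck, 24 mm above its shoulder, z up. With the cap on, the cap's lower edge is 20 mm below this point. The thread: three lugs in the cap under three short ramps on the neck; a springy seal on the rim pushes the cap up with about 10 N. A stop is met at about 100 degrees. Pulling before the lugs are free lifts the whole canister.
- sanding_block: sanding block 66x112x36 mm, a bystander; origin under its centre.
- offcut: pine offcut 42x110x19 mm, a bystander; origin under its centre.
- marker: marker pen 23x132x17 mm, a bystander; origin under its centre.
- screw_tin: open tin of screws, 81 mm across, 36 mm high, a bystander; origin under its centre.
Not all that is in view belongs to the job. What is shaped like the tall_cap but red is not meant. Leave any turquoise look-alike of the short_cap alone.

How it is judged:
By the outcome, as a careful person would: the job done as asked, in the order asked, and still so for the second after the job is handed in, while the arm keeps its last pose, push and grip.
It also fails if it takes over 29 s, if anything falls off the work surface, if the arm or the gripper's body presses on something with over 40 N, if the wrist force passes 120 N, or if a joint passes its speed limit or range.

## Working session

There is one attempt and no reset: what is moved stays moved. The work goes in short steps, each a Python script; the robot and the scene stay as the last script left them, time stands still between calls to the robot, and variables do not carry over. Pictures are saved under pics/ and viewed, at most 10 in all, crops included, and the job is handed in when it is done.

```bash
mkdir -p pics; python3 - <<'E'
from rig import manip
import cv2,numpy as np,pickle
d={}
for n in("top","side"):
    c=manip.camera(n);d[n]=c
    cv2.imwrite(f"pics/{n}.png",cv2.resize(c["image"][:,:,::-1],None,fx=1.5,fy=1.5,interpolation=cv2.INTER_CUBIC))
    print(n,c["fx"],c["fy"],c["cx"],c["cy"],np.round(c["cam_to_world"],3).tolist())
pickle.dump(d,open("cams.pkl","wb"))
print(manip.get_time(),manip.get_ee_rot(),manip.get_position())
E
```

```text
top 428.06785933560064 428.06785933560064 256.14532867187273 190.86733907357566 [[-0.028, -0.987, 0.16, 0.347], [-1.0, 0.026, -0.017, 0.147], [0.013, -0.161, -0.987, 1.312], [0.0, 0.0, 0.0, 1.0]]
side 492.327393453635 492.327393453635 257.2824431706142 200.65514628321228 [[-0.992, -0.072, 0.102, 0.361], [-0.125, 0.504, -0.855, 1.39], [0.01, -0.861, -0.509, 0.873], [0.0, 0.0, 0.0, 1.0]]
0.1 [-4.65971943e-01 -3.10657945e+00  2.25869707e-03] [0.18319604 0.59704161 0.25259126]
```

View pics/top.png

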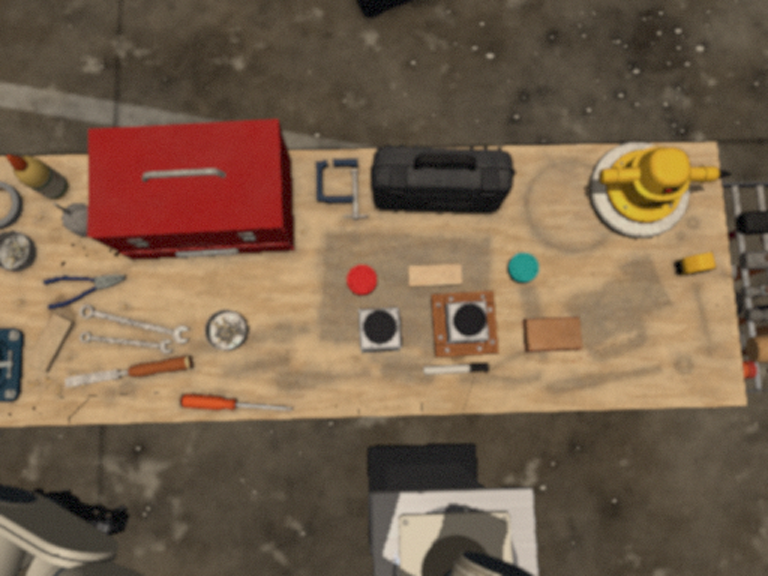

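View pics/side.png

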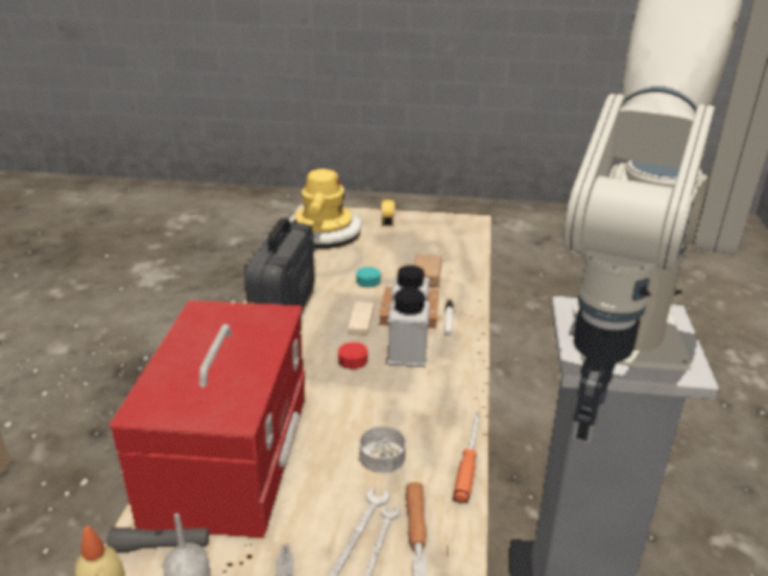

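The top view shows the loose canister at (380,330), and the framed one at (467,320) in the brown frame. The red cap (362,280) and turquoise cap (523,267) are decoys. The black cap in the frame is the one meant. I'll enlarge both views to measure it and tell whether it is tall or short.

```bash
python3 - <<'E'
import cv2,pickle,numpy as np
d=pickle.load(open("cams.pkl","rb"))
a=d["top"]["image"][185:260,225:345,::-1]   # x225,y185
b=d["side"]["image"][165:255,225:325,::-1]
a=cv2.resize(a,None,fx=6.5,fy=6.5,interpolation=cv2.INTER_CUBIC)
b=cv2.resize(b,None,fx=6.5,fy=6.5,interpolation=cv2.INTER_CUBIC)
cv2.imwrite("pics/topc.png",a);cv2.imwrite("pics/sidec.png",b)
E
```

```text
(no output)
```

View pics/topc.png

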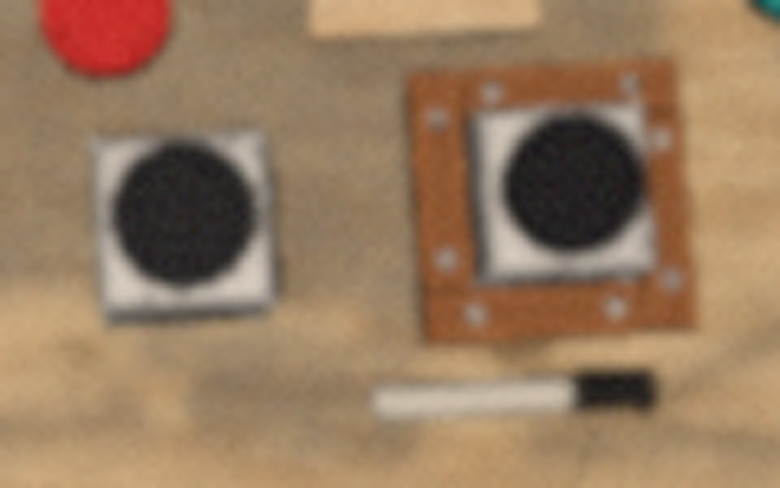

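View pics/sidec.png

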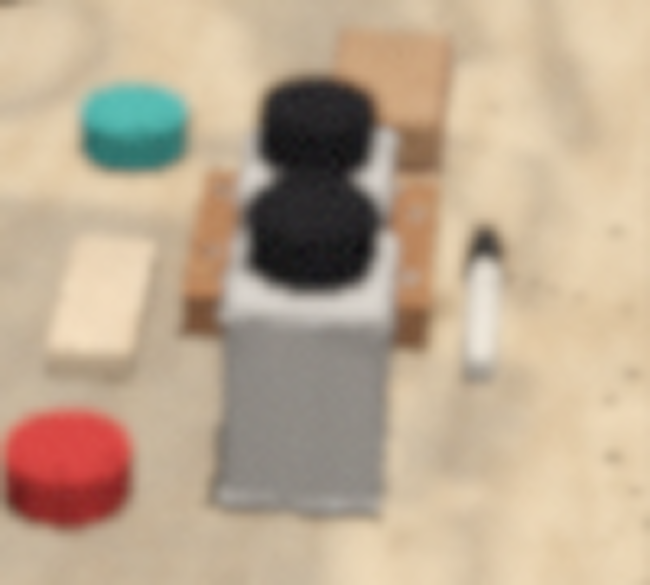

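The framed cap's centre is at (574,183) in the top crop and about (319,106) on its top face in the side crop. The loose one is at (185,213) and (312,206). I'll triangulate the cap tops to tell tall from short.

```bash
cat > h.py <<'E'
import numpy as np,pickle
def ray(c,u,v):
    T=np.array(c["cam_to_world"]);d=T[:3,:3]@[(u-c["cx"])/c["fx"],(v-c["cy"])/c["fy"],1];return T[:3,3],d
def at_z(c,u,v,z):
    o,d=ray(c,u,v);return o+d*(z-o[2])/d[2]
def tri(r1,r2):
    A=[];b=[]
    for o,d in(r1,r2):
        d=d/np.linalg.norm(d);P=np.eye(3)-np.outer(d,d);A.append(P);b.append(P@o)
    x=np.linalg.lstsq(np.vstack(A),np.hstack(b),rcond=None)[0]
    return x,[np.linalg.norm(P@x-q) for P,q in zip(A,b)]
E
python3 - <<'E'
from h import *
d=pickle.load(open("cams.pkl","rb"));t,s=d["top"],d["side"]
T=lambda x,y:(225+(x+.5)/6.5-.5,185+(y+.5)/6.5-.5)
S=lambda x,y:(225+(x+.5)/6.5-.5,165+(y+.5)/6.5-.5)
for n,a,b in(("framed",(574,183),(319,106)),("loose",(185,213),(312,206))):
    print(n,tri(ray(t,*T(*a)),ray(s,*S(*b))))
    for z in(.107,.147):print(z,at_z(t,*T(*a),z),at_z(s,*S(*b),z))
c=np.array([at_z(t,*T(*p),.03) for p in((406,75),(675,60),(697,327),(428,342))])
print(c,c.mean(0),np.linalg.norm(c-np.roll(c,1,0),axis=1),[np.degrees(np.arctan2(*(c[(i+1)%4]-c[i])[1::-1])) for i in range(4)])
E
```

```text
framed (array([ 0.47681752, -0.03338546,  0.10506172]), [np.float64(0.0005520820181323846), np.float64(0.0005520820181321188)])
0.107 [ 0.47605517 -0.03310248  0.107     ] [ 0.47708048 -0.02988412  0.107     ]
0.147 [ 0.4717767 -0.0271373  0.147    ] [0.47100023 0.04423563 0.147     ]
loose (array([0.46441028, 0.13714877, 0.14545261]), [np.float64(0.0007484119025248221), np.float64(0.0007484119025239514)])
0.107 [0.46749838 0.13681653 0.107     ] [0.47068971 0.07084304 0.107     ]
0.147 [0.46350387 0.13714297 0.147     ] [0.46494312 0.13970394 0.147     ]
[[ 0.53696626  0.03138979  0.03      ]
 [ 0.54074735 -0.09472674  0.03      ]
 [ 0.41623251 -0.09798817  0.03      ]
 [ 0.41276825  0.02620825  0.03      ]] [ 0.47667859 -0.03377922  0.03      ] [0.12430605 0.1261732  0.12455755 0.12424473] [np.float64(-88.28273020213845), np.float64(-178.4995886139442), np.float64(91.59776028585165), np.float64(2.388991981304326)]
```

The framed canister is the short one: its cap top triangulates to 0.105 m against 0.107 m expected. The loose one gives 0.145 m against 0.147 m, so it is the tall one. The cap centre at (0.4765, -0.033) agrees with the frame centre. I'll check the wrist range next, then hover and take a wrist picture.

```bash
cat >> h.py <<'E'
from scipy.spatial.transform import Rotation as Ro
def ori(deg): return (Ro.from_euler("z",deg,degrees=True)*Ro.from_euler("x",180,degrees=True)).as_rotvec()
E
python3 - <<'E'
from h import *
from rig import manip
import cv2
best=None
for y in range(-180,180,15):
    a=manip.solve_ik([.4765,-.033,.1],ori(y));b=manip.solve_ik([.4765,-.033,.1],ori(y+78))
    if a is None or b is None: continue
    m=max(abs(a[5]),abs(b[5]))
    if np.sign(b[5]-a[5])==0 or abs(abs(b[5]-a[5])-np.radians(78))>.1: continue
    if best is None or m<best[0]: best=(m,y,a[5],b[5])
print(best)
y=best[1]
manip.move_to([.4765,-.033,.25],ori(y))
p,r=manip.get_position(),manip.get_ee_rot()
c=manip.camera("wrist");c["p"]=p;c["r"]=r;pickle.dump(c,open("w.pkl","wb"))
cv2.imwrite("pics/w.png",cv2.resize(c["image"][:,:,::-1],None,fx=1.5,fy=1.5))
print(p,r,y,manip.get_time(),c["mount"],c["fx"])
E
```

```text
(np.float64(0.6913369135551499), 45, np.float64(0.6913369135551499), np.float64(-0.6700199030004272))
[ 0.47668711 -0.03241802  0.2500228 ] [-2.90166441e+00 -1.20397533e+00 -2.70580305e-04] 45 2.6167 [[-1.15277718e-03 -9.49154374e-01 -3.14808903e-01  8.07350875e-02]
 [ 9.99999237e-01 -1.23423381e-03  5.94078475e-05  1.20129514e-04]
 [-4.44935011e-04 -3.14808595e-01  9.49155072e-01 -1.19560463e-01]
 [ 0.00000000e+00  0.00000000e+00  0.00000000e+00  1.00000000e+00]] 268.77086275512704
```

View pics/w.png

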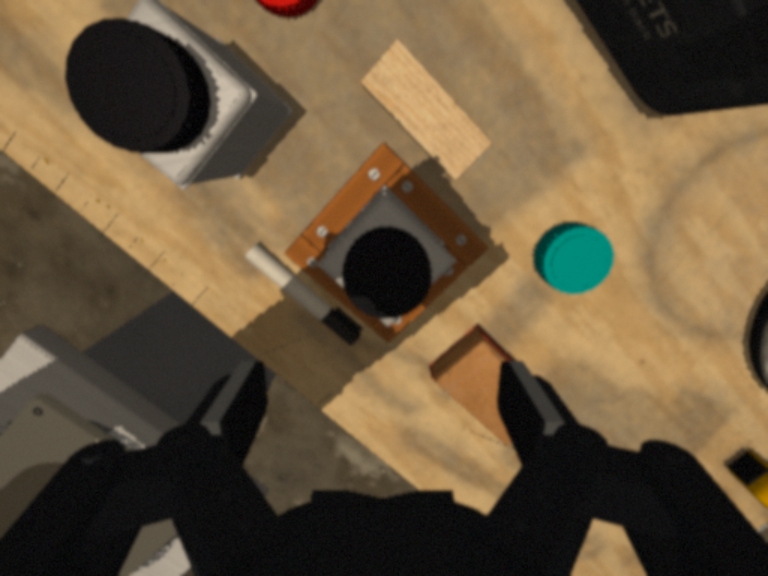

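The wrist view shows the framed black cap as a blob spanning x 343–431 and y 227–317. Its top-face centre is at about (387,275). The turquoise cap (575,258) and the tall canister (140,85) are well clear.

```bash
python3 - <<'E'
from h import *
from rig import manip
import cv2
c=pickle.load(open("w.pkl","rb"))
M=np.eye(4);M[:3,:3]=Ro.from_rotvec(c["r"]).as_matrix();M[:3,3]=c["p"]
c["cam_to_world"]=M@np.array(c["mount"])
for u,v in((387,275),(343,275),(431,275),(387,317)):print(at_z(c,(u+.5)/1.5-.5,(v+.5)/1.5-.5,.107))
E
```

```text
[ 0.47918544 -0.03505866  0.107     ]
[ 0.45798945 -0.01385941  0.107     ]
[ 0.50038362 -0.0562601   0.107     ]
[ 0.45735623 -0.05706578  0.107     ]
```

```bash
python3 - <<'E'
from h import *
from rig import manip
P=[.4778,-.034]
f=lambda s:print(s,np.round(manip.get_contact_force(),1),np.round(manip.get_torque(),2),np.round(manip.get_position(),4),round(manip.get_width(),4),manip.get_grip_force(),manip.get_time())
manip.move_to(P+[.15],ori(45)); f("above")
manip.servo_line(P+[.101],rate=.06); f("down")
manip.command_gripper(.05,30); f("closed")
E
```

```text
above [ 1.1 -0.7 -0.6] [0.03 0.02 0.04] [ 0.4779 -0.0337  0.1501] 0.0851 0.0 3.1
down [-0.1 -0.4  0.4] [ 0.06 -0.04 -0.  ] [ 0.478  -0.034   0.1011] 0.0854 0.0 4.0667
closed [-0.6 -1.6  5.7] [-0.51 -0.1  -0.03] [ 0.4788 -0.0343  0.1019] 0.0613 31.330287354066968 4.4083
```

```bash
python3 - <<'E'
from h import *
from rig import manip
f=lambda s:print(s,np.round(manip.get_contact_force(),1),np.round(manip.get_torque(),2),np.round(manip.get_position(),4),round(manip.get_width(),4),manip.get_grip_force(),manip.get_time())
manip.command_gripper(.07); f("open")
manip.servo_line([.4782,-.0344,.105],rate=.05); f("up")
manip.command_gripper(.05,30); f("closed")
manip.command_gripper(.05,100); f("tight")
E
```

```text
open [-0.4 -0.6  0.2] [-0.02 -0.02 -0.02] [ 0.4777 -0.034   0.101 ] 0.0703 0.0 4.6583
up [0.4 0.4 0.5] [-0.02  0.04 -0.07] [ 0.4784 -0.0344  0.1053] 0.0699 0.0 4.9083
closed [-1.4 -0.7  7.5] [-0.26  0.13  0.07] [ 0.4785 -0.0346  0.1055] 0.0616 30.84373466670513 5.1333
tight [-2.5 -0.9 11.8] [-0.27  0.38  0.1 ] [ 0.4785 -0.0346  0.1058] 0.0591 104.40754506736994 5.35
```

The upward force doesn't depend on height, so it comes from the pads swinging forward as they close, not from touching the shoulder. Lateral loads are small, so the grip is centred. Now I'll unscrew in steps.

```bash
python3 - <<'E'
from h import *
from rig import manip
f=lambda s:print(s,np.round(manip.get_contact_force(),1),np.round(manip.get_torque(),2),np.round(manip.get_position(),4),round(manip.get_width(),4),round(manip.get_joint_positions()[5],3),round(manip.get_time(),2))
p0=[.4782,-.0344]
for a in(10,20,30,40,50,60,70,78):
    manip.set_joints(manip.solve_ik(p0+[.105+min(a,60)/60*.002],ori(45+a))); f(a)
    F=manip.get_contact_force()
    if np.linalg.norm(F)>45: print("stop");break
E
```

```text
10 [-1.   0.4 11.5] [-0.07  0.21  0.08] [ 0.479  -0.0345  0.1063] 0.0593 0.513 5.64
20 [-0.4 -0.1 11. ] [0.04 0.12 0.1 ] [ 0.4792 -0.0345  0.1066] 0.0595 0.339 5.93
30 [-1.1  0.5 11.2] [0.12 0.23 0.16] [ 0.4789 -0.0343  0.1069] 0.0594 0.164 6.22
40 [-1.1  1.2 10.3] [0.07 0.16 0.11] [ 0.4787 -0.0343  0.1071] 0.0594 -0.01 6.52
50 [-1.2  0.   9.9] [0.09 0.11 0.15] [ 0.4789 -0.0344  0.1075] 0.0594 -0.185 6.81
60 [-3.   0.6  9.4] [0.03 0.37 0.14] [ 0.4782 -0.0344  0.1076] 0.0593 -0.359 7.1
70 [-3.6 -0.5  8.9] [-0.08  0.45  0.12] [ 0.4778 -0.0344  0.1075] 0.0595 -0.534 7.39
78 [-2.2  0.4  8.8] [0.02 0.35 0.16] [ 0.478  -0.0344  0.1075] 0.059 -0.673 7.65
```

```bash
python3 - <<'E'
from h import *
from rig import manip
import cv2
f=lambda s:print(s,np.round(manip.get_contact_force(),1),np.round(manip.get_torque(),2),np.round(manip.get_position(),4),round(manip.get_width(),4),round(manip.get_time(),2))
p0=[.4782,-.0344]; o=ori(123)
ok=True
for z in(.109,.111,.114):
    manip.servo_line(p0+[z],o,rate=.02); f(z)
    if manip.get_contact_force()[2]<-4: ok=False;print("stuck?");break
if ok:
    manip.servo_line(p0+[.1455],o,rate=.05); manip.hold(.3); f("top")
for n,x0,y0,w,h in(("side",225,140,100,90),("wrist",0,0,512,384)):
    c=manip.camera(n);im=c["image"][y0:y0+h,x0:x0+w,::-1];k=6 if n=="side" else 1.5
    cv2.imwrite(f"pics/{n}2.png",cv2.resize(im,None,fx=k,fy=k,interpolation=cv2.INTER_CUBIC))
E
```

```text
0.109 [-1.1 -1.1  0.6] [-0.18  0.22  0.05] [ 0.4779 -0.0345  0.1089] 0.0592 7.9
0.111 [-2.3 -1.4 -0.7] [-0.14  0.24  0.04] [ 0.4779 -0.0344  0.1109] 0.0588 8.15
0.114 [-2.4 -1.6  0.3] [-0.19  0.4  -0.02] [ 0.4779 -0.0344  0.114 ] 0.0592 8.45
top [ 0.2  0.2 -0.8] [ 0.01 -0.02  0.02] [ 0.4781 -0.0344  0.1453] 0.0594 9.53
```

View pics/side2.png

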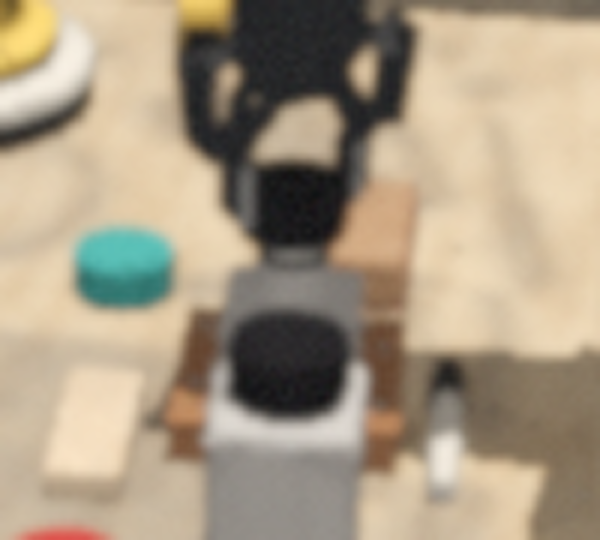

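View pics/wrist2.png

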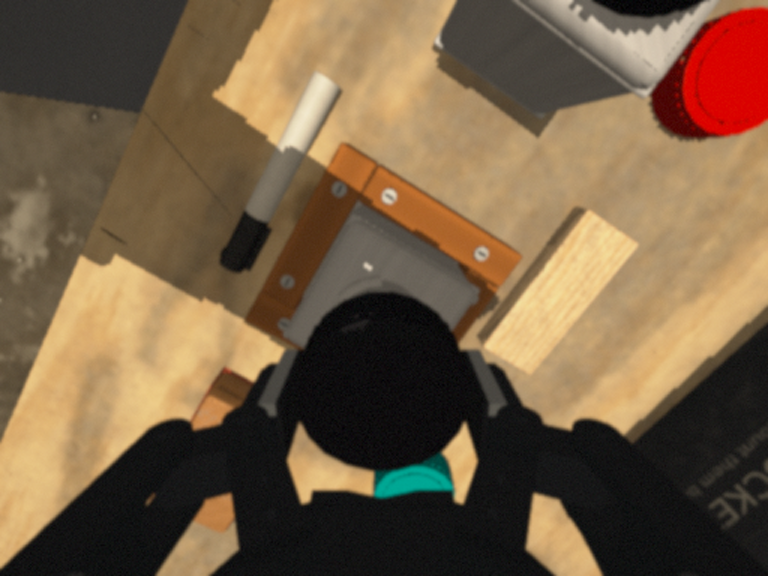

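The side view shows the cap in the gripper (spanning y 162–247 at x 297), with grey neck visible below it at y 255. The canister is still in the frame and the bystanders are unmoved. I'll check the cap's height from its edges.

```bash
python3 - <<'E'
from h import *
from rig import manip
s=pickle.load(open("cams.pkl","rb"))["side"]
T=np.array(s["cam_to_world"])
for z in(.109,.119,.129):
    for n,p in(("low front",[.478,-.0344+.031,z]),("top back",[.478,-.0344-.031,z+.028])):
        q=T[:3,:3].T@(np.array(p)-T[:3,3]);v=s["fy"]*q[1]/q[2]+s["cy"]
        u=s["fx"]*q[0]/q[2]+s["cx"];print(z,n,(u-225+.5)*6,(v-140+.5)*6)
E
```

```text
0.109 low front 288.58914952097393 268.01548009682546
0.109 top back 300.9443808176244 170.07233371355085
0.119 low front 289.0756201728582 251.67553764612205
0.119 top back 301.4579722153559 153.8148207114869
0.129 low front 289.56522366661443 235.23036694433125
0.129 top back 301.97479206164917 137.455112570059
```

The measured lower edge is at about 0.118 m. The rim is at 0.099 m, so the gap is about 19 mm, in the middle of the allowed band.

```bash
python3 -c "
from rig import manip
print(manip.get_joint_vel().round(3),manip.get_time());print(manip.sign_off())"
```

```text
[ 0.001 -0.001 -0.    -0.    -0.001 -0.001] 9.6333
the job is handed in; nothing more can be done
None
```

I unscrewed the short canister's cap (the one in the frame) and handed the job in at 9.6 s, with the cap held still about 19 mm above the rim, by my camera estimate; the canister is still in the frame, and I saw no sign that the other canister or the loose items had moved.

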